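# Close the brine strainer: basket in, lid over its studs

## Task

The brine strainer has been washed: put the slotted basket back into the pot, standing on the pot's floor, then fit the dished lid over the four studs so that it lies flush on the pot's flange all round, ready for the wing nuts. Lower both gently rather than letting them drop, let go, and leave everything else on the bench where it is.

Things in the scene. Friction and masses are not known exactly. Their poses are not given: they have to be found in the camera images.
- pot: the strainer pot, stainless, fixed to the bench; origin on the bench under its axis. Body 106 mm across, bore 100 mm, flange 180 mm across and 10 mm thick, its face 110 mm above the bench with a flat black gasket in it. The inner floor lies 100 mm below the flange face. Two pipe stubs (ends 50 mm wide) stick out below the flange along its x and -x, to 125 mm from the axis
- pot_seat (a point): centre of the pot's flange face, the seat of the lid, 110 mm above the bench; z up, axes as the pot's. Four upright studs, 10 mm thick, rise 28 mm above the flange face (the last 6 mm taper to 5.6 mm) on a circle of 150 mm diameter, at 45, 135, 225 and 315 degrees from this frame's x axis
- lid: the lid, stainless, about 0.7 kg; origin at the centre of its flange's underside, z up, x along its bar handle. A flat flange 180 mm across and 5 mm thick, with a raised hollow dome 110 mm across and 43 mm high; it starts dome up on the bench. Its four round holes, 14 mm wide, lie on a circle of 150 mm diameter, at 45, 135, 225 and 315 degrees from the bar, so any quarter turn fits
- lid_grip (a point): centre of the lid's blue bar handle, 71 mm above the underside of the lid's flange; x along the bar, z up. The bar is 92 mm long, 14 mm wide and 14 mm high, on two posts 34 mm either side of its centre; 21 mm are free between bar and dome. The lid hangs level from the bar's centre
- lid_base (a point): centre of the underside of the lid's flange, 71 mm below lid_grip, same axes; it lies on pot_seat when the lid is home
- basket: the basket, an open slotted steel cylinder, about 0.3 kg; origin at the centre of its underside, z up, x along its handle bar. 88 mm across (91 mm at the rim band), 90 mm high to the rim; it starts upright on the bench. Its yaw in the pot does not matter
- basket_grip (a point): centre of the basket's handle bar, 125 mm above its foot and 35 mm above its rim: a straight round steel bar 10 mm thick and 62 mm long along this frame's x; z up. With the basket on the pot's floor it is 25 mm above the flange face and fits inside the lid's dome
- basket_foot (a point): centre of the basket's underside, 125 mm below basket_grip; z up
- rind_brush: scrubbing brush, wooden back 165 x 56 x 22 mm on cream bristles, 46 mm high in all; origin under its centre, x along its length
- pipe_clamp: steel pipe clamp, a ring 68 mm across and 14 mm high with a bolt lug on one side; origin under the ring's centre
- cheese_iron: cheese iron lying flat: steel tube 150 mm long, 18 mm thick, with a dark wooden cross handle 85 mm long; origin on the bench under the tube, 20 mm from its handle end, x along the tube to the tip
- cheese_a: small white cylindrical cheese, 80 mm across, 98 mm high; origin under its centre
- cheese_b: flat round white cheese, 80 mm across, 42 mm high; origin under its centre
- wing_nut0: brass wing nut, 45 mm over its wings, one of four in a fixed steel tray 95 x 170 mm and 30 mm high beyond the pot, for later; origin under its hub
- wing_nut1: brass wing nut, 45 mm over its wings, one of four in a fixed steel tray 95 x 170 mm and 30 mm high beyond the pot, for later; origin under its hub
- wing_nut2: brass wing nut, 45 mm over its wings, one of four in a fixed steel tray 95 x 170 mm and 30 mm high beyond the pot, for later; origin under its hub
- wing_nut3: brass wing nut, 45 mm over its wings, one of four in a fixed steel tray 95 x 170 mm and 30 mm high beyond the pot, for later; origin under its hub
Things that resemble listed ones, but are neither listed nor needed, are in the scene too. What is shaped like the basket but green is not meant.

How it is judged:
By the outcome, as a careful person would: the job done as asked, in the order asked, and still so for the second after the job is handed in, with the robot touching nothing.
It also fails if it takes over 64 s, if anything falls off the work surface, if the arm or the gripper's body presses on something with over 40 N, if the wrist force passes 120 N, or if a joint passes its speed limit or range.

## Robot

A 6-joint arm with a two-finger parallel gripper is mounted at the origin on the work surface. World frame = base frame: x ahead of the robot, y to its left, z up, the work surface at z = 0. Lengths are in m, angles in rad, forces in N, time in s.
With the tool pointing down it reaches from about 0.35 to 0.875 m from the base axis. Payload 4.2 kg.
Tool frame: the origin (TCP) lies on the mounting face of the last link; the fingertips stand 173 mm ahead of it and the grasp point (between the pads) lies 155 mm ahead of it; z points along the fingers, y is the direction in which the jaws open and shut (so a half turn about z gives the same grasp; the last joint's range is limited). The gripper opens to 85 mm and grips with 20 to 120 N. Pads are 22 mm wide; open, the fingers measure 114 mm over their backs; the gripper's body (76 mm by 85 mm) begins 54 mm behind the grasp point. The pads swing forward as they close: fully open they stand 13 mm farther back than shut.
Start: joints at [0.259, 0.385, 0.008, 0, -1.194, -0.259], TCP at [0.625, 0, 0.405] pointing down, gripper open.
Joint ranges: [-3.14, 3.14], [-1.21, 2.06], [-1.07, 1.41], [-3.16, 2.05], [-2.99, -0.16], [-3.1, 3.1]. Speed limits (rad/s): [2.79, 2.79, 3.14, 3.14, 3.14, 3.14].

## Interface

Orientations are given as a rotation vector (axis times angle).
In Python, from plant import telemetry, viewer, ctrl gives the robot as it stands.
- The arm moves only by the tool servo_tool, never from a script. Its argument "targets" is a list of rows, each a list of 3 entries, a list of its own where there are three numbers: the shift along the tool's x, y, z in cm, then the turn, a rotation vector about the tool's x, y, z in degrees, then the closure, from -1 (fully open) to 1 (shut). In form: [[[x, y, z], [wx, wy, wz], fingers], ...]. A call has 1 to 5 rows; each row is the pose to reach, as a shift and turn from the pose commanded when the call began, along the tool's axes at that moment; what a row does not reach only later rows make up. A row lasts 1/12 s, in which the tool goes at most 41.7 mm and 7.16 degrees, less where a joint would pass 70% of its speed; a pose out of reach is approached as far as the arm can. A call with a gripper value outside its range is refused whole. The fingers move at their own pace and stop on an object; "force" is the grip in N (left out, the last holds). Time passes only in rows, so rows that repeat a pose let the fingers close. It gives the time, the measured TCP pose, the force and the opening at its end, in the units of the state.
- telemetry.get_state(): the state, without advancing time (a new reading comes with each control period).
- viewer.read_camera(name): name is "scene" or "side" or "wrist"; returns a dict with "img" (420x560x3 uint8, red, green, blue), "mtx" (3x3 intrinsics, pixels), "R" (3x3) and "t" (3): a world point X has camera coordinates R X + t; the wrist camera has in their place "tool_from_camera" (4x4, takes a point from camera to tool coordinates, whose origin is the TCP and whose axes are the flange's). Camera axes: x right, y down, z forward; pixel columns grow to the right and rows downward; lengths in m; the calibration is good to about 2 mm. A picture is of the moment at which its call begins: read the wrist's pose just before it. There is no depth.
- ctrl.close_job(): hands the job in, once; it reports no verdict.
The state is a dict: "time_s": time; "joint_pos": joint angles; "joint_velocities": joint speeds; "joint_efforts": joint torques, N m; "tcp_pos": TCP position; "orientation": TCP orientation; "force": force on the tool from outside, world axes, zero at the start; "ft_torque": the same for the moment, N m; "width": finger opening in m.
Only numpy, scipy, OpenCV 4.12 (cv2) and the standard library are available. Lean on these libraries where they do the work, as an engineer would, in place of code of your own. Each camera call takes 0.05 s, during which the arm holds its last target. There are 200 camera calls.

## Working session

There is one attempt and no reset: what is moved stays moved. The work goes in short steps, Python scripts to look and compute and a tool call to move; the robot and the scene stay as the last step left them, time stands still between calls to the robot, and variables do not carry over. Pictures are saved under pics/ and viewed, about 8 in all and at most 12, crops included, and the job is handed in when it is done.

Besides the shell and the picture viewer there is one more tool, called after "Call:" by a JSON object that holds its "api" and its "payload", one argument or row to a line. servo_tool: Moves the arm, as the interface text tells. Its arguments: {"type":"object","properties":{"targets":{"type":"array"},"force":{"type":"number"}},"required":["targets"]}

```bash
ls; mkdir -p pics; cat > h.py <<'E'
import numpy as np, cv2
from scipy.spatial.transform import Rotation as Ro
from plant import telemetry, viewer, ctrl
def grab(n,f=None):
    s=telemetry.get_state(); c=viewer.read_camera(n); K=np.array(c["mtx"])
    if n=="wrist":
        T=np.array(c["tool_from_camera"]); W=np.eye(4); W[:3,:3]=Ro.from_rotvec(s["orientation"]).as_matrix(); W[:3,3]=s["tcp_pos"]
        C=np.linalg.inv(W@T); R,t=C[:3,:3],C[:3,3]
    else: R,t=np.array(c["R"]),np.array(c["t"])
    if f: cv2.imwrite(f"pics/{f}.png",c["img"][:,:,::-1]); np.savez(f"pics/{f}.npz",K=K,R=R,t=t)
    return c["img"],K,R,t
def load(f):
    d=np.load(f"pics/{f}.npz"); return cv2.imread(f"pics/{f}.png")[:,:,::-1],d["K"],d["R"],d["t"]
def cast(p,z,K,R,t):
    d=R.T@np.linalg.inv(K)@np.array([p[0],p[1],1.]); o=-R.T@t
    return o+d*(z-o[2])/d[2]
def proj(X,K,R,t):
    q=K@(R@np.asarray(X,float)+t); return q[:2]/q[2]
def tri(p1,c1,p2,c2):
    o=[];d=[]
    for p,(K,R,t) in((p1,c1),(p2,c2)):
        v=R.T@np.linalg.inv(K)@np.array([*p,1.]); d.append(v/np.linalg.norm(v)); o.append(-R.T@t)
    A=sum(np.eye(3)-np.outer(x,x) for x in d); b=sum((np.eye(3)-np.outer(x,x))@y for x,y in zip(d,o))
    X=np.linalg.solve(A,b); return X,[np.linalg.norm(np.cross(X-y,x)) for x,y in zip(d,o)]
E
python3 - <<'E'
from h import *
a=grab("scene","scene")
b=grab("side","side")
c=grab("wrist","wrist")
for q in(a,b,c):print(-q[2].T@q[3],q[2][2],q[1][0,0])
s=telemetry.get_state();print(s)
I=[cv2.imread(f"pics/{n}.png") for n in("scene","side")]
cv2.imwrite("pics/both.png",cv2.resize(np.vstack(I),None,fx=.714,fy=.714))
E
```

```text
pics
[ 1.50678981 -0.33789011  0.74479808] [-0.79804971  0.27021597 -0.53860931] 440.23936340722946
[0.4435126  0.99079038 1.21123872] [ 0.06541985 -0.66502529 -0.74395   ] 449.1683583172507
[ 0.62399401 -0.06815866  0.37348405] [-0.00253758  0.26679425 -0.96375017] 319.1567043421751
{'time_s': 0.15, 'joint_pos': array([ 2.58575463e-01,  3.85379906e-01,  6.92972393e-03, -3.54695327e-04,
       -1.19403812e+00, -2.58643145e-01]), 'joint_velocities': array([ 0.00089165, -0.00165192,  0.00367512,  0.00116035,  0.00220054,
       -0.00096165]), 'joint_efforts': array([-6.03353892e-04, -3.92678475e+01,  1.88581592e+01,  4.18858320e+00,
       -3.39302780e-03,  5.70479813e-06]), 'tcp_pos': array([6.24842392e-01, 1.60084749e-05, 4.03868328e-01]), 'orientation': array([ 2.22030377e+00, -2.22074445e+00, -1.78316241e-03]), 'force': array([ 0.14578932,  0.14308713, -0.59108593]), 'ft_torque': array([ 0.03087838, -0.04090223,  0.04672658]), 'width': 0.0855411561574736}
```

View pics/scene.png

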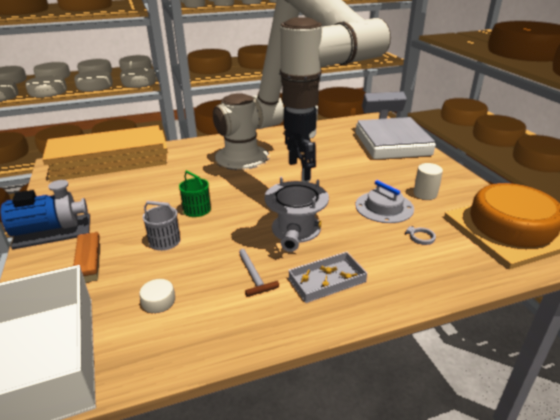

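View pics/side.png

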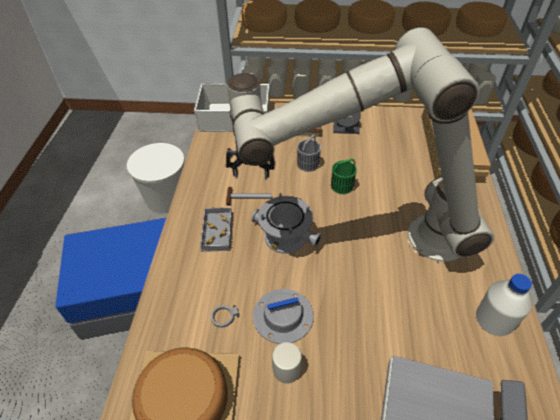

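Scene view: pot at about (296,205), lid with blue bar (387,188), steel basket (162,226), green look-alike (195,195). Side view: pot (287,222), lid (284,305), steel basket (308,154), green one (343,176). The grey slotted one fits the description. Next is an enlarged crop to confirm it.

```bash
python3 - <<'E'
from h import *
a=load("scene");b=load("side");w=load("wrist")
def up(q,x,y,s,W,H): return cv2.resize(q[0][y:y+H,x:x+W,::-1],None,fx=s,fy=s,interpolation=cv2.INTER_CUBIC)
top=np.hstack([up(a,137,193,5,60,60),up(b,280,125,5,60,60)])
bot=cv2.resize(w[0][:,:,::-1],(400,300)); bot=np.hstack([bot,up(b,247,190,2.5,80,80)])
cv2.imwrite("pics/crop1.png",np.vstack([top,bot[:,:600]]))
B=[]
for q in(a,b):
    h=cv2.cvtColor(np.ascontiguousarray(q[0]),cv2.COLOR_RGB2HSV)
    m=cv2.inRange(h,(105,120,60),(128,255,255)); n,l,st,c=cv2.connectedComponentsWithStats(m)
    for i in range(1,n):
        if st[i,4]>30: print(st[i],c[i])
    i=[i for i in range(1,n) if 370<c[i][0]<400 or 270<c[i][0]<300 and 290<c[i][1]<320][0]
    B.append(c[i]); 
    p=np.argwhere(l==i)[:,::-1].astype(float); p=np.array([cast(x,.071,*q[1:])[:2] for x in p]); r=cv2.minAreaRect((p*1000).astype(np.float32)); print(r, cv2.fitLine((p*1000).astype(np.float32),2,0,.01,.01).ravel())
print(tri(B[0],a[1:],B[1],b[1:]))
E
```

```text
Traceback (most recent call last):
ValueError: all the input array dimensions except for the concatenation axis must match exactly, but along dimension 0, the array at index 0 has size 300 and the array at index 1 has size 200
```

```bash
python3 - <<'E'
from h import *
a=load("scene");b=load("side");w=load("wrist")
def up(q,x,y,s,W,H): return cv2.resize(q[0][y:y+H,x:x+W,::-1],(int(W*s),int(H*s)),interpolation=cv2.INTER_CUBIC)
top=np.hstack([up(a,137,193,5,60,60),up(b,280,125,5,60,60)])
bot=np.hstack([up(w,0,0,400/560,560,420),up(b,247,190,2.5,80,80)[:,:]]) if 0 else np.hstack([up(w,0,0,300/560,560,420),up(b,247,190,225/80,80,80)])
bot=np.hstack([bot,np.zeros((225,75,3),np.uint8)])
cv2.imwrite("pics/crop1.png",np.vstack([top,bot]))
B=[]
for q in(a,b):
    h=cv2.cvtColor(np.ascontiguousarray(q[0]),cv2.COLOR_RGB2HSV)
    m=cv2.inRange(h,(105,120,60),(128,255,255)); n,l,st,c=cv2.connectedComponentsWithStats(m)
    i=[i for i in range(1,n) if st[i,4]>30 and( 370<c[i][0]<400 or 270<c[i][0]<300 and 290<c[i][1]<320)][0]
    B.append(c[i]); print(st[i],c[i])
    p=np.argwhere(l==i)[:,::-1].astype(float); p=np.array([cast(x,.071,*q[1:])[:2] for x in p]); r=cv2.minAreaRect((p*1000).astype(np.float32)); print(r, cv2.fitLine((p*1000).astype(np.float32),2,0,.01,.01).ravel())
print(tri(B[0],a[1:],B[1],b[1:]))
E
```

```text
[376 181  24  14 101] [387.56435644 187.47524752]
((502.08148193359375, 334.3190002441406), (93.18048095703125, 22.880077362060547), 17.73284912109375) [9.5235074e-01 3.0500507e-01 5.0452643e+02 3.3551688e+02]
[268 298  30  11 159] [282.63522013 303.11949686]
((501.0340270996094, 333.8655090332031), (88.85916900634766, 17.21512222290039), 20.010074615478516) [9.3829405e-01 3.4583855e-01 5.0098685e+02 3.3399100e+02]
(array([0.50225179, 0.33537429, 0.07067425]), [np.float64(0.0017931395556241634), np.float64(0.001793139555624137)])
```

View pics/crop1.png

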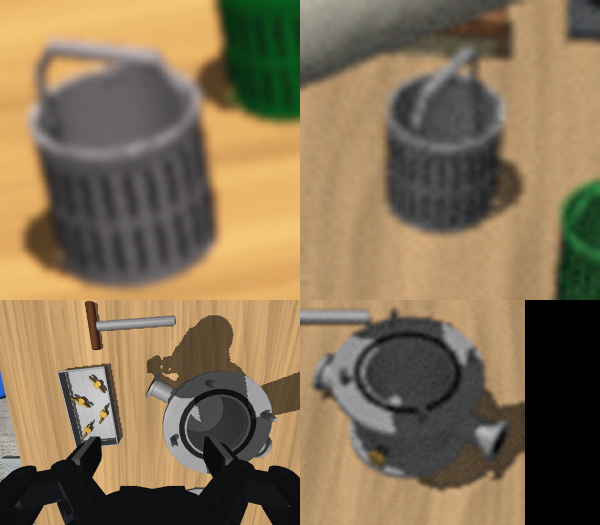

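```bash
python3 - <<'E'
from h import *
a=load("scene");b=load("side");w=load("wrist")
for q,P in((a,[(147,202.5),(169,203.5)]),(b,[(315,135),(303.6,148)])):
    e=np.array([cast(p,.125,*q[1:]) for p in P]); print(e,e.mean(0),np.linalg.norm(e[0]-e[1]),np.degrees(np.arctan2(*(e[1]-e[0])[1::-1])))
print("tri",tri((147,202.5),a[1:],(303.6,148),b[1:]),tri((169,203.5),a[1:],(315,135),b[1:]))
print(cast((405,226),.11,*w[1:]),cast((287,215),.11,*b[1:]),cast((297,195),.11,*a[1:]))
print(w[2])
# black gasket in wrist & side
for q,box in((w,(290,120,520,340)),(b,(247,190,327,270))):
    x0,y0,x1,y1=box
    g=cv2.cvtColor(np.ascontiguousarray(q[0]),cv2.COLOR_RGB2GRAY); m=np.zeros_like(g); m[y0:y1,x0:x1]=(g[y0:y1,x0:x1]<45)*255
    n,l,st,c=cv2.connectedComponentsWithStats(m)
    for i in range(1,n):
        if st[i,4]>60: print(st[i],c[i])
E
```

```text
[[ 0.43981493 -0.36380713  0.125     ]
 [ 0.46481123 -0.30873143  0.125     ]] [ 0.45231308 -0.33626928  0.125     ] 0.06048262141692203 65.58891572637445
[[ 0.43061207 -0.36493782  0.125     ]
 [ 0.47043661 -0.28648917  0.125     ]] [ 0.45052434 -0.32571349  0.125     ] 0.08797831165719124 63.085321467720824
tri (array([ 0.45991375, -0.34603   ,  0.10967597]), [np.float64(0.029218917605528423), np.float64(0.029218917605528437)]) (array([ 0.44098796, -0.32134504,  0.13317055]), [np.float64(0.023189061735696348), np.float64(0.02318906173569648)])
[0.51782321 0.02371997 0.11      ] [0.50960911 0.03240835 0.11      ] [0.51473664 0.03662925 0.11      ]
[[-9.99996777e-01 -7.51064396e-04  2.42510004e-03]
 [-7.68356854e-05  9.63753217e-01  2.66795299e-01]
 [-2.53757841e-03  2.66794253e-01 -9.63750169e-01]]
[384 149   8  12  69] [387.44927536 154.50724638]
[ 335  166  185  174 9067] [426.37906695 278.40719091]
[274 201  30  29 113] [293.19469027 211.99115044]
```

The steel basket is confirmed: grey, slotted, with its straight bar about 60 mm long when cast at 125 mm height. I'll first place the wrist camera to see the pot squarely.

Call:
{"api": "servo_tool", "payload": {
  "targets": [
    [[-3,4,0],[0,0,0],-1],
    [[-6,7.5,0],[0,0,0],-1],
    [[-7.5,11,0],[0,0,0],-1],
    [[-7.5,11,0],[0,0,0],-1],
    [[-7.5,11,0],[0,0,0],-1]
  ]
}}

```text
time_s: 0.57
tcp_pos: [0.5127, 0.0759, 0.4052]
orientation: [-2.225, 2.218, 0.001]
force: [0.3, -0.3, -0.5]
width: 0.0857
```

```bash
python3 - <<'E'
from h import *
q=grab("wrist","w_pot"); s=telemetry.get_state(); print(s["tcp_pos"],s["orientation"],s["joint_velocities"].round(3))
E
```

```text
[0.51415905 0.07553386 0.40526079] [-2.22319050e+00  2.21851767e+00 -6.82627573e-04] [-0.031  0.036  0.044  0.008  0.004  0.004]
```

View pics/w_pot.png

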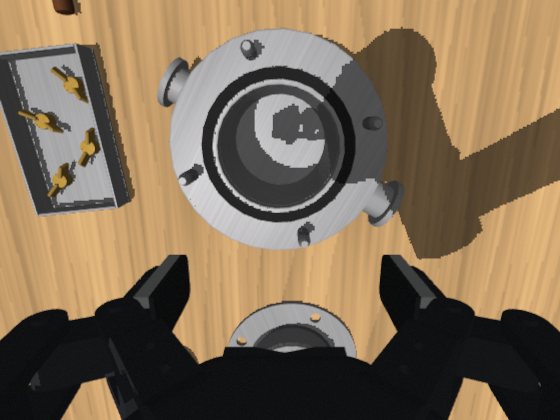

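Call:
{"api": "servo_tool", "payload": {
  "targets": [
    [[4,0.6,0],[0,0,0],-1],
    [[8,1.2,0],[0,0,0],-1],
    [[12,1.8,0],[0,0,0],-1],
    [[16,2.4,0],[0,0,0],-1],
    [[20,3,0],[0,0,0],-1]
  ]
}}

```text
time_s: 1.03
tcp_pos: [0.4853, -0.1274, 0.4047]
orientation: [-2.221, 2.222, -0.001]
force: [1.2, 0.7, -0.3]
width: 0.0855
```

Call:
{"api": "servo_tool", "payload": {
  "targets": [
    [[4,0.6,0],[0,0,0],-1],
    [[8,1.2,0],[0,0,0],-1],
    [[12,1.8,0],[0,0,0],-1],
    [[16,2.4,0],[0,0,0],-1],
    [[20,3.2,0],[0,0,0],-1]
  ]
}}

```text
time_s: 1.45
tcp_pos: [0.4529, -0.3283, 0.4044]
orientation: [2.22, -2.223, 0.001]
force: [1.3, 0.9, -0.5]
width: 0.0854
```

Call:
{"api": "servo_tool", "payload": {
  "targets": [
    [[-1,0,0],[0,0,6],-1],
    [[-2,0,0],[0,0,12],-1],
    [[-2.5,0,0],[0,0,19],-1],
    [[-2.5,0,0],[0,0,25],-1],
    [[-2.5,0,0],[0,0,25],-1]
  ]
}}

```text
time_s: 1.87
tcp_pos: [0.4534, -0.3012, 0.4043]
orientation: [1.684, -2.652, -0.0]
force: [-0.3, 0.2, 0.9]
width: 0.0856
```

```bash
python3 - <<'E'
from h import *
q=grab("wrist","w_bk"); s=telemetry.get_state(); print(s["tcp_pos"],s["orientation"],s["joint_velocities"].round(3),s["time_s"])
print(cast((280,150),.125,*q[1:]))
E
```

```text
[ 0.45338761 -0.30101383  0.40434428] [ 1.68910521e+00 -2.64850746e+00 -1.37721428e-04] [ 0.005 -0.005 -0.002 -0.001 -0.003  0.029] 1.9167
[ 0.4371833  -0.34191576  0.125     ]
```

View pics/w_bk.png

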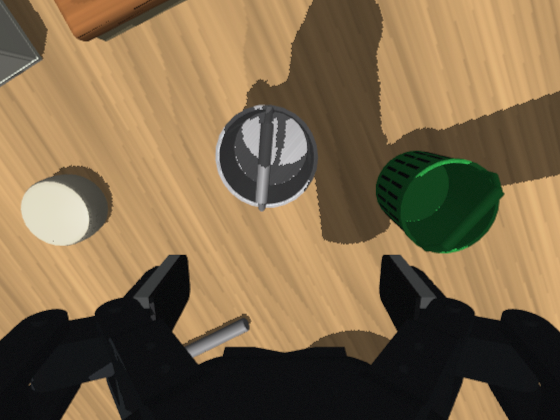

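w_pot shows the pot flange around (279,139) with stud tops near (246,44), (375,123), (185,180) and (303,240). w_bk shows the basket at (266,157), with its bar from (267,107) to (262,208). Now I'll refine both, with an enlarged crop.

```bash
python3 - <<'E'
from h import *
w=load("w_pot");k=load("w_bk")
g=cv2.cvtColor(np.ascontiguousarray(w[0]),cv2.COLOR_RGB2GRAY)
m=np.zeros_like(g); m[55:228,190:370]=(g[55:228,190:370]<40)*255
n,l,st,c=cv2.connectedComponentsWithStats(m); i=1+np.argmax(st[1:,4]); print(st[i])
h=cv2.convexHull(np.argwhere(l==i)[:,::-1].astype(np.int32)).reshape(-1,2).astype(float)
def circ(P):
    A=np.c_[2*P,np.ones(len(P))]; s=np.linalg.lstsq(A,(P**2).sum(1),rcond=None)[0]; r=np.sqrt(s[2]+s[0]**2+s[1]**2); return s[:2],r,np.abs(np.linalg.norm(P-s[:2],axis=1)-r).max()
print("gasket",circ(np.array([cast(x,.11,*w[1:])[:2] for x in h])))
T=np.array([cast(x,.138,*w[1:])[:2] for x in[(246,44),(375,123),(185,180),(303,240)]]);print(T,circ(T))
e=[cast(p,.125,*k[1:]) for p in((267,107),(262,208))]; e=np.array(e);print(e,e.mean(0),np.linalg.norm(e[0]-e[1]),np.degrees(np.arctan2(*(e[0]-e[1])[1::-1])))
# bench circle rim
p=lambda z,x:cast(x,z,*k[1:]); print("rim",p(.09,(217,157)),p(.09,(316,157)))
C=[(247,45),(373,123),(190,175),(304,235)]
t=np.hstack([cv2.resize(w[0][max(0,y-20):max(0,y-20)+40,x-20:x+20,::-1],(200,200),interpolation=cv2.INTER_NEAREST) for x,y in C])
b=np.hstack([cv2.resize(k[0][90:225,200:335,::-1],(400,400),interpolation=cv2.INTER_NEAREST),cv2.resize(w[0][20:260,160:400,::-1],(400,400))])
cv2.imwrite("pics/crop2.png",np.vstack([t,b]))
E
```

```text
[ 202   67  153  155 4229]
gasket (array([0.51674916, 0.03312409]), np.float64(0.06238441392540107), np.float64(0.00040046327558206085))
[[ 0.53799188 -0.03945762]
 [ 0.4466951   0.0118835 ]
 [ 0.58657973  0.05403776]
 [ 0.49670171  0.10210255]] (array([0.51715175, 0.03125736]), np.float64(0.0734010269923075), np.float64(0.0003366566989848746))
[[ 0.43237261 -0.37476036  0.125     ]
 [ 0.47035443 -0.30598112  0.125     ]] [ 0.45136352 -0.34037074  0.125     ] 0.0785697312409613 -118.90870510277804
rim [ 0.49221893 -0.35711986  0.09      ] [ 0.41276442 -0.31984632  0.09      ]
```

View pics/crop2.png

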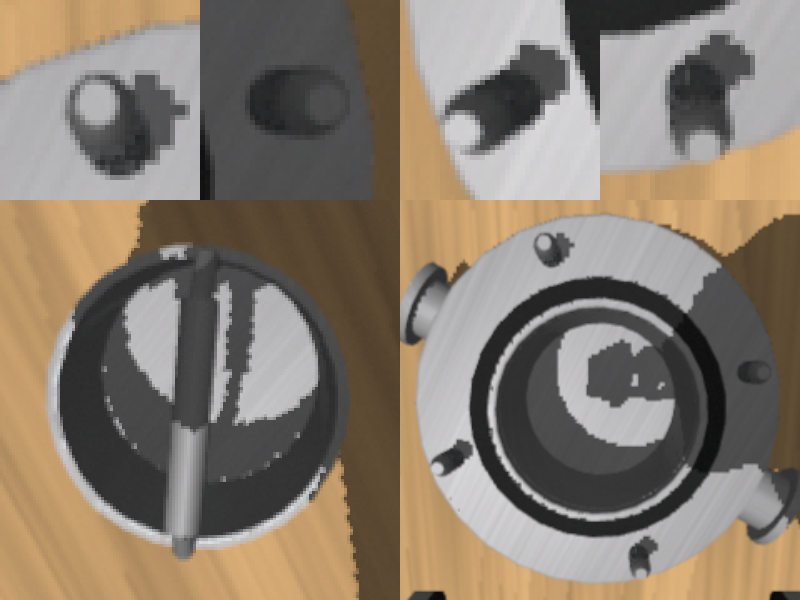

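```bash
python3 - <<'E'
from h import *
w=load("w_pot");k=load("w_bk")
T=np.array([cast(x,.138,*w[1:])[:2] for x in[(246.2,44.2),(377.8,123.2),(182.4,181.2),(304.2,244.2)]])
c=T.mean(0);d=T-c;print(T,c,np.linalg.norm(d,axis=1),np.degrees(np.arctan2(d[:,1],d[:,0])), "mod90",np.degrees(np.arctan2(d[:,1],d[:,0]))%90)
print("diag mids",(T[0]+T[3])/2,(T[1]+T[2])/2)
print("rim c",cast((267,156.2),.09,*k[1:]),"bar mid",cast((265.1,156.2),.125,*k[1:]))
e=np.array([cast(p,.125,*k[1:]) for p in((268.5,113.6),(261.8,198))]);print(np.degrees(np.arctan2(*(e[1]-e[0])[1::-1])))
M=Ro.from_rotvec(telemetry.get_state()["orientation"]).as_matrix();print(M.round(3))
d=np.array([.4512,-.338,0])-telemetry.get_state()["tcp_pos"]; print(M.T@d)
E
```

```text
[[ 0.53786022 -0.03933514]
 [ 0.4446699   0.01201493]
 [ 0.58861343  0.05496481]
 [ 0.49567453  0.10568282]] [0.51670452 0.03333185] [0.07568392 0.07512255 0.07509245 0.07534535] [ -73.76802404 -163.51513684   16.7433033   106.20737217] mod90 [16.23197596 16.48486316 16.7433033  16.20737217]
diag mids [0.51676737 0.03317384] [0.51664167 0.03348987]
rim c [ 0.45178841 -0.33893293  0.09      ] bar mid [ 0.44970219 -0.34252035  0.125     ]
59.40902980918926
[[-0.422 -0.907 -0.   ]
 [-0.907  0.422 -0.   ]
 [ 0.     0.    -1.   ]]
[ 0.0343727  -0.01371162  0.40434832]
```

Pot: centre (0.5167, 0.0332), stud radius 75.0–75.7 mm against 75 given, stud angles 16.4° mod 90. Basket bar: (0.4518, −0.339), yaw 59.5°. Now grasping the basket.

Call:
{"api": "servo_tool", "payload": {
  "targets": [
    [[1.8,-0.7,0],[0,0,3],-1],
    [[3.5,-1.5,0],[0,0,5.5],-1],
    [[3.5,-1.5,3],[0,0,5.5],-1],
    [[3.5,-1.5,6.5],[0,0,5.5],-1],
    [[3.5,-1.5,9],[0,0,5.5],-1]
  ]
}}

```text
time_s: 2.33
tcp_pos: [0.4513, -0.3388, 0.3123]
orientation: [1.56, -2.726, -0.003]
force: [0.1, -0.1, -1.0]
width: 0.0855
```

Call:
{"api": "servo_tool", "payload": {
  "targets": [
    [[0,0,1.8],[0,0,0],-1],
    [[0,0,3],[0,0,0],-1],
    [[0,0,3.5],[0,0,0],-1],
    [[0,0,3.5],[0,0,0],-1],
    [[0,0,3.5],[0,0,0],-1]
  ]
}}

```text
time_s: 2.75
tcp_pos: [0.4523, -0.3385, 0.2801]
orientation: [-1.56, 2.727, -0.001]
force: [0.1, 0.1, -0.0]
width: 0.0856
```

Call:
{"api": "servo_tool", "payload": {
  "targets": [
    [[0,0,0],[0,0,0],0],
    [[0,0,0],[0,0,0],0.4],
    [[0,0,0],[0,0,0],0.8],
    [[0,0,0],[0,0,0],1],
    [[0,0,0],[0,0,0],1]
  ],
  "force": 40
}}

```text
time_s: 3.17
tcp_pos: [0.4518, -0.338, 0.2802]
orientation: [-1.559, 2.727, -0.001]
force: [-0.1, 0.2, -0.6]
width: 0.0258
```

Call:
{"api": "servo_tool", "payload": {
  "targets": [
    [[0,0,0],[0,0,0],1],
    [[0,0,0],[0,0,0],1],
    [[0,0,0],[0,0,0],1],
    [[0,0,0],[0,0,0],1],
    [[0,0,0],[0,0,0],1]
  ]
}}

```text
time_s: 3.58
tcp_pos: [0.4521, -0.3382, 0.28]
orientation: [-1.559, 2.727, -0.002]
force: [0.4, -0.9, 1.1]
width: 0.0085
```

Call:
{"api": "servo_tool", "payload": {
  "targets": [
    [[0,0,-0.5],[0,0,0],1],
    [[0,0,-1.5],[0,0,0],1],
    [[0,0,-3],[0,0,0],1],
    [[0,0,-4],[0,0,0],1],
    [[0,0,-4],[0,0,0],1]
  ]
}}

```text
time_s: 4.0
tcp_pos: [0.4522, -0.3383, 0.3223]
orientation: [-1.558, 2.725, -0.006]
force: [0.2, -0.6, -2.6]
width: 0.0085
```

```bash
python3 - <<'E'
from h import *
s=telemetry.get_state();print(s["force"],s["width"])
q=grab("wrist","w_g"); r=grab("scene","s_g")
cv2.imwrite("pics/crop3.png",np.hstack([q[0][:,:,::-1][60:420,80:480],cv2.resize(r[0][140:280,100:255,::-1],(400,360))]))
E
```

```text
[ 0.16148419 -0.60118764 -2.57589036] 0.008474121678198844
```

View pics/crop3.png

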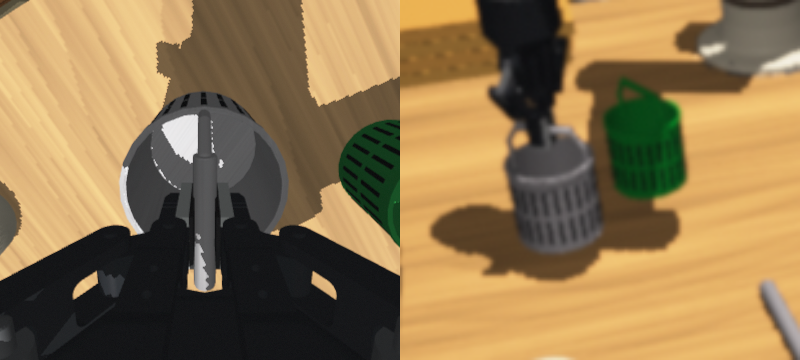

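The grey basket hangs in the jaws (left crop: bar at (205,220), rim spanning x 121–288). I'll check its offset under the tool from the rim outline.

```bash
python3 - <<'E'
from h import *
q=load("w_g");s=telemetry.get_state();M=Ro.from_rotvec(s["orientation"]).as_matrix();p=s["tcp_pos"]
for off in(0,.004,-.004):
    P=np.array([proj(p+M@np.array([off+.0455*np.cos(a),.0455*np.sin(a),.190]),*q[1:]) for a in np.radians(np.arange(0,360,3))])-[80,60]
    print(off,P.min(0),P.max(0))
b=[proj(p+M@np.array([x,0,.150]),*q[1:])-[80,60] for x in(-.031,.031)];print(b)
print(M.round(3), M.T@(np.array([.5167,.0332,0])-p))
E
```

```text
0 [123.19617691 103.7734284 ] [289.96524371 259.1166255 ]
0.004 [122.70930821  95.87529713] [290.50555819 253.14026111]
-0.004 [123.67712545 111.56870744] [289.43150859 265.02520457]
[array([206.58202997, 285.27664531]), array([207.13493201, 154.06947806])]
[[-0.508 -0.861  0.   ]
 [-0.861  0.508  0.   ]
 [-0.001 -0.    -1.   ]] [-0.35255995  0.13235769  0.32008106]
```

Call:
{"api": "servo_tool", "payload": {
  "targets": [
    [[0,0,-2],[0,0,0],1],
    [[0,0,-5],[0,0,0],1],
    [[0,0,-8.5],[0,0,0],1],
    [[0,0,-11.5],[0,0,0],1],
    [[-2,0.8,-13.5],[0,0,0],1]
  ]
}}

```text
time_s: 4.52
tcp_pos: [0.4549, -0.3186, 0.457]
orientation: [-1.555, 2.73, -0.005]
force: [1.9, -0.1, -1.9]
width: 0.0084
```

Call:
{"api": "servo_tool", "payload": {
  "targets": [
    [[-3,1.1,0],[0,0,0],1],
    [[-6,2.2,0],[0,0,0],1],
    [[-9,3.3,0],[0,0,0],1],
    [[-12,4.5,0],[0,0,0],1],
    [[-15,5.6,0],[0,0,0],1]
  ]
}}

```text
time_s: 4.93
tcp_pos: [0.4824, -0.1575, 0.4535]
orientation: [1.557, -2.726, -0.003]
force: [0.5, 0.3, -3.6]
width: 0.0082
```

Call:
{"api": "servo_tool", "payload": {
  "targets": [
    [[-3,1.1,0],[0,0,0],1],
    [[-6,2.3,0],[0,0,0],1],
    [[-9,3.4,0],[0,0,0],1],
    [[-12,4.6,0],[0,0,0],1],
    [[-15,5.7,0],[0,0,0],1]
  ]
}}

```text
time_s: 5.35
tcp_pos: [0.5094, 0.0007, 0.4536]
orientation: [1.558, -2.726, -0.002]
force: [1.0, 0.5, -3.0]
width: 0.0084
```

Call:
{"api": "servo_tool", "payload": {
  "targets": [
    [[-1.6,0.6,0],[0,0,0],1],
    [[-3.1,1.2,0],[0,0,0],1],
    [[-3.1,1.2,0],[0,0,0],1],
    [[-3.1,1.2,0],[0,0,0],1],
    [[-3.1,1.2,0],[0,0,0],1]
  ]
}}

```text
time_s: 5.77
tcp_pos: [0.5151, 0.0316, 0.4539]
orientation: [1.558, -2.726, -0.001]
force: [0.2, -0.0, -3.4]
width: 0.0086
```

```bash
python3 - <<'E'
from h import *
s=telemetry.get_state();M=Ro.from_rotvec(s["orientation"]).as_matrix();p=s["tcp_pos"];print(p,s["force"],s["width"],s["joint_velocities"].round(3))
print(M.round(3), M.T@(np.array([.5167,.0332,0])-p)*100)
q=grab("wrist","w_o"); a=grab("scene","s_o"); b=grab("side","d_o")
i=cv2.resize(q[0][:,:,::-1],(400,300))
def up(I,x,y,s): return cv2.resize(I[0][y:y+s,x:x+s,::-1],(400,400),interpolation=cv2.INTER_CUBIC)
cv2.imwrite("pics/crop4.png",np.hstack([up(a,235,100,130),up(b,235,120,130)]))
E
```

```text
[0.51507445 0.03160453 0.45389788] [ 0.23866258 -0.01792727 -3.43375275] 0.008576093424705297 [-0.014 -0.006  0.005  0.004  0.    -0.002]
[[-0.508 -0.862 -0.002]
 [-0.862  0.508 -0.001]
 [ 0.001  0.001 -1.   ]] [-0.28774527 -0.1248837  45.38927526]
```

View pics/crop4.png

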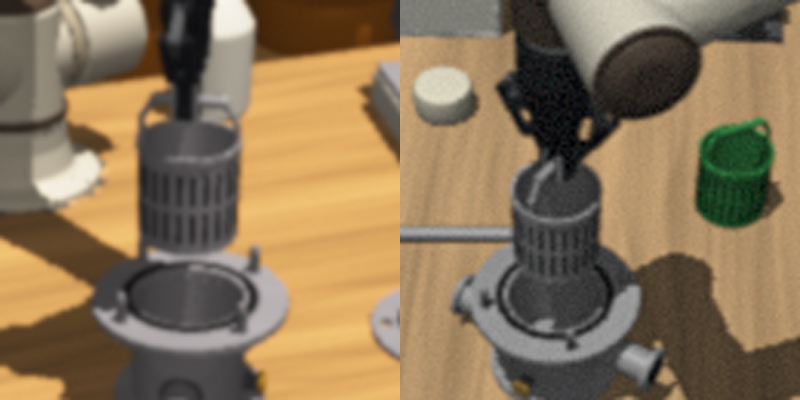

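The basket hangs upright over the bore. Lowering.

Call:
{"api": "servo_tool", "payload": {
  "targets": [
    [[-0.1,0,1.5],[0,0,0],1],
    [[-0.15,0,3],[0,0,0],1],
    [[-0.15,0,4.5],[0,0,0],1],
    [[-0.15,0,6],[0,0,0],1],
    [[-0.15,0,7],[0,0,0],1]
  ]
}}

```text
time_s: 6.33
tcp_pos: [0.5156, 0.0324, 0.3832]
orientation: [1.556, -2.727, -0.001]
force: [-0.2, -0.2, -4.5]
width: 0.0086
```

Call:
{"api": "servo_tool", "payload": {
  "targets": [
    [[0,0,1],[0,0,0],1],
    [[0,0,2],[0,0,0],1],
    [[0,0,3],[0,0,0],1],
    [[0,0,4],[0,0,0],1],
    [[0,0,5],[0,0,0],1]
  ]
}}

```text
time_s: 6.75
tcp_pos: [0.5162, 0.0332, 0.334]
orientation: [-1.559, 2.727, -0.0]
force: [-0.1, -0.6, -2.8]
width: 0.0084
```

Call:
{"api": "servo_tool", "payload": {
  "targets": [
    [[0,0,1],[0,0,0],1],
    [[0,0,2],[0,0,0],1],
    [[0,0,3],[0,0,0],1],
    [[0,0,3.6],[0,0,0],1],
    [[0,0,3.8],[0,0,0],1]
  ]
}}

```text
time_s: 7.17
tcp_pos: [0.5158, 0.0331, 0.2952]
orientation: [1.558, -2.725, -0.001]
force: [-1.2, 0.1, -3.4]
width: 0.0085
```

Call:
{"api": "servo_tool", "payload": {
  "targets": [
    [[0,0,0.1],[0,0,0],1],
    [[0,0,0.2],[0,0,0],1],
    [[0,0,0.3],[0,0,0],1],
    [[0,0,0.4],[0,0,0],1],
    [[0,0,0.4],[0,0,0],1]
  ]
}}

```text
time_s: 7.58
tcp_pos: [0.5161, 0.0332, 0.2929]
orientation: [-1.559, 2.727, -0.0]
force: [0.1, -0.4, -3.1]
width: 0.0086
```

Call:
{"api": "servo_tool", "payload": {
  "targets": [
    [[0,0,0.1],[0,0,0],1],
    [[0,0,0.15],[0,0,0],1],
    [[0,0,0.2],[0,0,0],1],
    [[0,0,0.2],[0,0,0],1],
    [[0,0,0.2],[0,0,0],1]
  ]
}}

```text
time_s: 8.0
tcp_pos: [0.5161, 0.0332, 0.2907]
orientation: [-1.559, 2.727, -0.0]
force: [-0.0, 0.3, -3.5]
width: 0.0085
```

Call:
{"api": "servo_tool", "payload": {
  "targets": [
    [[0,0,0.05],[0,0,0],1],
    [[0,0,0.1],[0,0,0],1],
    [[0,0,0.1],[0,0,0],1],
    [[0,0,0.1],[0,0,0],1]
  ]
}}

```text
time_s: 8.33
tcp_pos: [0.5164, 0.0332, 0.2901]
orientation: [-1.559, 2.726, -0.001]
force: [0.2, -0.4, -0.0]
width: 0.0082
```

The force fell to 0 at TCP z = 0.290, so the basket stands on the floor. Releasing, then heading to a view over the lid.

Call:
{"api": "servo_tool", "payload": {
  "targets": [
    [[0,0,0],[0,0,0],0.7],
    [[0,0,0],[0,0,0],0],
    [[0,0,0],[0,0,0],-1],
    [[0,0,0],[0,0,0],-1],
    [[0,0,0],[0,0,0],-1]
  ]
}}

```text
time_s: 8.75
tcp_pos: [0.5161, 0.0332, 0.2899]
orientation: [-1.559, 2.727, -0.0]
force: [-0.5, -0.1, -0.7]
width: 0.0606
```

Call:
{"api": "servo_tool", "payload": {
  "targets": [
    [[0,0,0],[0,0,0],-1],
    [[0,0,-1.5],[0,0,0],-1],
    [[0,0,-4.5],[0,0,0],-1],
    [[0,0,-8],[0,0,0],-1],
    [[0,0,-11.5],[0,0,0],-1]
  ]
}}

```text
time_s: 9.17
tcp_pos: [0.5158, 0.0331, 0.4057]
orientation: [1.558, -2.726, -0.0]
force: [0.8, 0.1, 0.1]
width: 0.0854
```

Call:
{"api": "servo_tool", "payload": {
  "targets": [
    [[-3,1.5,0],[0,0,0],-1],
    [[-6.5,3.2,0],[0,0,0],-1],
    [[-10,4.9,0],[0,0,0],-1],
    [[-13,6.4,0],[0,0,0],-1],
    [[-16,7.8,0],[0,0,0],-1]
  ]
}}

```text
time_s: 9.58
tcp_pos: [0.5298, 0.2124, 0.4049]
orientation: [-1.559, 2.727, 0.0]
force: [-0.3, -0.3, -0.4]
width: 0.0852
```

Call:
{"api": "servo_tool", "payload": {
  "targets": [
    [[-3,1.5,0],[0,0,7],-1],
    [[-6.5,3.2,0],[0,0,14],-1],
    [[-10,4.9,0],[0,0,21],-1],
    [[-12.4,6.1,0],[0,0,28],-1],
    [[-12.4,6.1,0],[0,0,35],-1]
  ]
}}

```text
time_s: 10.0
tcp_pos: [0.5403, 0.3533, 0.4034]
orientation: [-0.664, 3.07, 0.0]
force: [0.5, -1.0, 1.1]
width: 0.0856
```

Call:
{"api": "servo_tool", "payload": {
  "targets": [
    [[0,0,0],[0,0,5.5],-1],
    [[0,0,0],[0,0,5.5],-1],
    [[0,0,0],[0,0,5.5],-1]
  ]
}}

```text
time_s: 10.25
tcp_pos: [0.5404, 0.3485, 0.4045]
orientation: [0.523, -3.097, 0.0]
force: [0.1, -0.0, 0.7]
width: 0.085
```

```bash
python3 - <<'E'
from h import *
s=telemetry.get_state();M=Ro.from_rotvec(s["orientation"]).as_matrix();p=s["tcp_pos"];print(p,s["force"],s["joint_velocities"].round(3))
q=grab("wrist","w_lid"); print(M.round(4))
h=cv2.cvtColor(np.ascontiguousarray(q[0]),cv2.COLOR_RGB2HSV)
m=cv2.inRange(h,(105,120,40),(128,255,255)); n,l,st,c=cv2.connectedComponentsWithStats(m); i=1+np.argmax(st[1:,4]); print(st[i],c[i])
P=np.array([cast(x,.078,*q[1:])[:2] for x in np.argwhere(l==i)[:,::-1]]); print(cv2.minAreaRect((P*1000).astype(np.float32)))
a=grab("scene","s_b"); b=grab("side","d_b")
def up(I,x,y,s): return cv2.resize(I[0][y:y+s,x:x+s,::-1],(360,360),interpolation=cv2.INTER_CUBIC)
cv2.imwrite("pics/crop5.png",np.hstack([cv2.resize(q[0][:,:,::-1],(430,360)),up(b,242,180,90)]))
E
```

```text
[0.54041038 0.34850475 0.40445159] [ 0.09869501 -0.03808337  0.71975717] [-0.008 -0.007 -0.001 -0.     0.001  0.005]
[[-9.447e-01 -3.280e-01 -4.000e-04]
 [-3.280e-01  9.447e-01 -4.000e-04]
 [ 5.000e-04 -2.000e-04 -1.000e+00]]
[ 275   96   16  100 1433] [282.83251919 144.54989532]
((501.63812255859375, 333.399169921875), (89.7332992553711, 13.412002563476562), 20.138225555419922)
```

View pics/crop5.png

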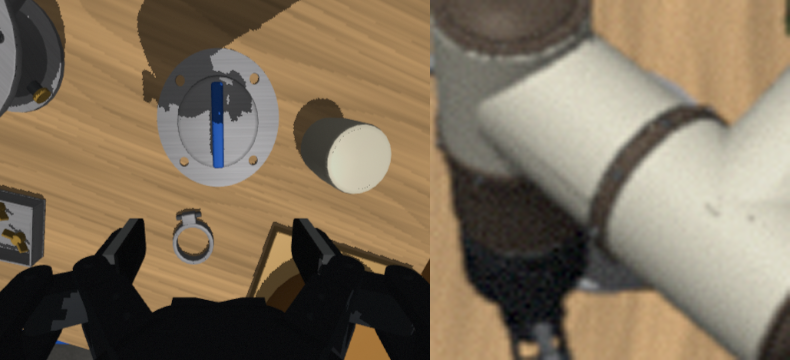

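Lid bar: centre (0.5016, 0.3334), yaw 20.1°, 89.7×13.4 mm in the mask against 92×14 given. The cheese edge is about 120 mm from the bar, so there is clearance. Grasping the lid.

Call:
{"api": "servo_tool", "payload": {
  "targets": [
    [[2.1,-0.1,0],[0,0,-1],-1],
    [[4.15,-0.15,1],[0,0,-1],-1],
    [[4.15,-0.15,4.5],[0,0,-1],-1],
    [[4.15,-0.15,8],[0,0,-1],-1],
    [[4.15,-0.15,11],[0,0,-1],-1]
  ]
}}

```text
time_s: 10.82
tcp_pos: [0.5011, 0.3327, 0.294]
orientation: [-0.546, 3.093, 0.002]
force: [-0.7, 0.8, -0.4]
width: 0.0851
```

Call:
{"api": "servo_tool", "payload": {
  "targets": [
    [[0,0,2.5],[0,0,0],-1],
    [[0,0,4.5],[0,0,0],-1],
    [[0,0,6],[0,0,0],-1],
    [[0,0,6.8],[0,0,0],-1],
    [[0,0,6.8],[0,0,0],-1]
  ]
}}

```text
time_s: 11.23
tcp_pos: [0.5015, 0.3328, 0.225]
orientation: [0.545, -3.091, 0.003]
force: [-0.5, -0.5, -0.1]
width: 0.0853
```

Call:
{"api": "servo_tool", "payload": {
  "targets": [
    [[0,0,0],[0,0,0],0],
    [[0,0,0],[0,0,0],0.3],
    [[0,0,0],[0,0,0],0.6],
    [[0,0,0],[0,0,0],0.8],
    [[0,0,0],[0,0,0],1]
  ],
  "force": 80
}}

```text
time_s: 11.65
tcp_pos: [0.5018, 0.3336, 0.2276]
orientation: [-0.545, 3.093, 0.002]
force: [0.3, -0.0, -0.1]
width: 0.0256
```

Call:
{"api": "servo_tool", "payload": {
  "targets": [
    [[0,0,0],[0,0,0],1],
    [[0,0,0],[0,0,0],1],
    [[0,0,0],[0,0,0],1],
    [[0,0,0],[0,0,0],1],
    [[0,0,0],[0,0,0],1]
  ]
}}

```text
time_s: 12.07
tcp_pos: [0.5017, 0.3338, 0.2275]
orientation: [-0.546, 3.093, 0.001]
force: [-2.3, -0.5, 6.0]
width: 0.0124
```

Call:
{"api": "servo_tool", "payload": {
  "targets": [
    [[0,0,-0.3],[0,0,0],1],
    [[0,0,-1],[0,0,0],1],
    [[0,0,-2.5],[0,0,0],1],
    [[0,0,-5],[0,0,0],1],
    [[0,0,-8],[0,0,0],1]
  ]
}}

```text
time_s: 12.48
tcp_pos: [0.5007, 0.3325, 0.3037]
orientation: [0.542, -3.086, 0.007]
force: [0.3, -0.2, -7.1]
width: 0.0126
```

Call:
{"api": "servo_tool", "payload": {
  "targets": [
    [[0,0,-2.5],[0,0,0],1],
    [[0,0,-5],[0,0,0],1],
    [[0,0,-7],[0,0,0],1],
    [[0,0,-8.5],[0,0,0],1],
    [[0,0,-8.5],[0,0,0],1]
  ]
}}

```text
time_s: 12.9
tcp_pos: [0.5019, 0.3335, 0.3944]
orientation: [-0.545, 3.09, 0.004]
force: [2.0, 0.8, -5.6]
width: 0.0127
```

```bash
python3 - <<'E'
from h import *
q=grab("wrist","w_l2"); grab("side","d_l2");grab("scene","s_l2")
s=telemetry.get_state();M=Ro.from_rotvec(s["orientation"]).as_matrix();p=s["tcp_pos"];print(p,s["force"],s["width"],s["ft_torque"])
print(np.degrees(np.arctan2(-M[1,0],-M[0,0])),M[:,2], "to pot",(M.T@(np.array([.5167,.0332,0])-p)*100))
# predicted hole & rim positions
print([proj(p+M@np.array([.075*np.cos(a),.075*np.sin(a),.2225]),*q[1:]).round(1) for a in np.radians([45,135,225,315])])
P=np.array([proj(p+M@np.array([.09*np.cos(a),.09*np.sin(a),.2225]),*q[1:]) for a in np.radians(np.arange(0,360,3))]);print(P.min(0),P.max(0))
im=q[0][:,:,::-1].copy()
cv2.imwrite("pics/crop6.png",im)
E
```

```text
[0.50109339 0.33298246 0.38917062] [-0.39119827 -0.50625995 -7.27607631] 0.012588109215004565 [-0.02887474  0.04180961 -0.00894357]
19.94698200992211 [-0.00436457 -0.00263081 -0.99998701] to pot [  8.56535359 -28.6738811   38.98861222]
[array([371.1, 138.1]), array([359.4, 293.2]), array([207.1, 293.3]), array([195.7, 137.8])]
[143.84087468  72.19700288] [422.45585097 338.1798546 ]
```

View pics/crop6.png

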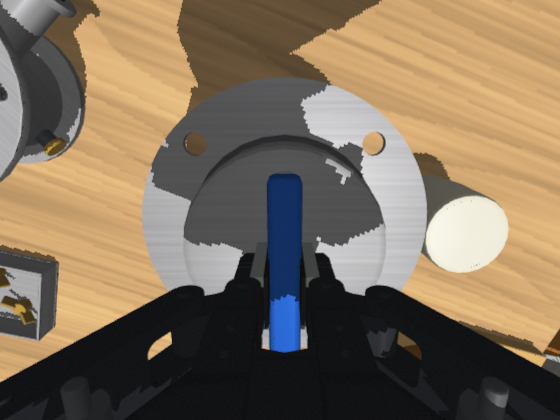

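Holes are at (195,143) and (373,143), about 5 px from prediction, but the arm was still settling between the state reading and the picture. I'll repeat this now that it has settled.

```bash
cat > lid.py <<'E'
from h import *
def holes(f):
    q=grab("wrist",f)
    s=telemetry.get_state();M=Ro.from_rotvec(s["orientation"]).as_matrix();p=s["tcp_pos"];print(p,s["force"])
    print("pred",[proj(p+M@np.array([.075*np.cos(a),.075*np.sin(a),.2225]),*q[1:]).round(1) for a in np.radians([45,315])])
    P=np.array([proj(p+M@np.array([.09*np.cos(a),.09*np.sin(a),.2225]),*q[1:]) for a in np.radians(np.arange(0,360,3))]);print("rim pred",P.min(0),P.max(0))
    # image to lid frame at plane z=-.2225 tool
    C=np.linalg.inv(M); return q,M,p
E
python3 - <<'E'
from lid import *
q,M,p=holes("w_l3")
h=cv2.cvtColor(np.ascontiguousarray(q[0]),cv2.COLOR_RGB2HSV)
m=((h[...,1]>70)&(h[...,0]<30)).astype(np.uint8)
for x,y in((195,143),(373,143)):
    sub=m[y-22:y+22,x-22:x+22]; n,l,st,c=cv2.connectedComponentsWithStats(sub)
    j=1+np.argmax(st[1:,4]); print(st[j],c[j]+[x-22,y-22])
    z=p[2]-.225; X=cast(c[j]+[x-22,y-22],z,*q[1:]); print(M.T@(X-p))
# rim: bright lid columns on top
E
```

```text
[0.50115933 0.33301478 0.38890208] [-0.68325924 -0.53064558 -6.82516032]
pred [array([373.9, 143.8]), array([195.4, 143.7])]
rim pred [142.52986979  77.13729422] [426.45132517 347.27695916]
[ 12  11  22  23 374] [195.35561497 143.06417112]
[ 0.05318193 -0.05379851  0.22537026]
[ 11  11  22  23 383] [372.5770235  142.78590078]
[0.05342032 0.05294801 0.22521197]
```

In the settled view the lid sits true in the jaws: centre within 0.5 mm of the tool axis, yaw within 0.1°. Carrying it over the pot and turning it.

Call:
{"api": "servo_tool", "payload": {
  "targets": [
    [[0.6,-2,0],[0,0,0],1],
    [[1.6,-5,0],[0,0,0],1],
    [[2.5,-8,0],[0,0,0],1],
    [[3.4,-11,0],[0,0,0],1],
    [[4.3,-14,0],[0,0,0],1]
  ]
}}

```text
time_s: 13.52
tcp_pos: [0.5087, 0.1858, 0.3896]
orientation: [0.545, -3.09, 0.002]
force: [1.2, -0.8, -7.2]
width: 0.0126
```

Call:
{"api": "servo_tool", "payload": {
  "targets": [
    [[0.9,-3,0],[0,0,-6],1],
    [[1.8,-6,0],[0,0,-12],1],
    [[2.7,-9,0],[0,0,-18],1],
    [[3.5,-11.5,0],[0,0,-24],1],
    [[4.2,-13.6,0],[0,0,-29],1]
  ]
}}

```text
time_s: 13.93
tcp_pos: [0.5156, 0.043, 0.3899]
orientation: [1.306, -2.853, -0.001]
force: [1.6, -0.2, -6.9]
width: 0.0126
```

Call:
{"api": "servo_tool", "payload": {
  "targets": [
    [[0,0,0],[0,0,-5],1],
    [[0,0,0],[0,0,-9],1],
    [[0,0,0],[0,0,-12.5],1],
    [[0,0,0],[0,0,-12.5],1],
    [[0,0,0],[0,0,-12.5],1]
  ]
}}

```text
time_s: 14.35
tcp_pos: [0.516, 0.045, 0.3903]
orientation: [1.602, -2.699, -0.001]
force: [0.2, -0.1, -6.5]
width: 0.0123
```

Call:
{"api": "servo_tool", "payload": {
  "targets": [
    [[0,0,0],[0,0,0],1],
    [[0,0,0],[0,0,0],1],
    [[0,0,0],[0,0,0],1]
  ]
}}

```text
time_s: 14.6
tcp_pos: [0.5162, 0.0452, 0.3914]
orientation: [1.606, -2.7, -0.0]
force: [1.0, 0.2, -8.3]
width: 0.0124
```

```bash
python3 - <<'E'
from lid import *
q,M,p=holes("w_l4")
print(np.degrees(np.arctan2(-M[1,0],-M[0,0])),M[:,2], "to pot",(M.T@(np.array([.5167,.0332,0])-p)*100))
S=[np.array([.5167+.075*np.cos(a),.0332+.075*np.sin(a),.138]) for a in np.radians(16.42+90*np.arange(4))]
print("stud tops px",[proj(x,*q[1:]).round(1) for x in S])
a=grab("scene","s_l4"); b=grab("side","d_l4")
def up(I,x,y,s): return cv2.resize(I[0][y:y+s,x:x+s,::-1],(300,300),interpolation=cv2.INTER_CUBIC)
cv2.imwrite("pics/crop7.png",np.vstack([cv2.resize(q[0][40:200,140:440,::-1],(600,320)),np.hstack([up(a,240,130,110),up(b,230,160,110)])])[:600])
E
```

```text
[0.51620687 0.04523925 0.39154812] [ 1.13492503e-01  6.72785940e-03 -7.14377995e+00]
pred [array([372.8, 143.9]), array([194. , 143.8])]
rim pred [141.17461567  77.15460174] [425.50910748 347.61192381]
61.48964462323104 [-3.13533721e-04 -7.98178597e-05 -9.99999948e-01] to pot [ 1.02578211 -0.62728296 39.1548904 ]
stud tops px [array([206.1, 267.3]), array([344.4, 267.4]), array([352.5, 124.9]), array([196.2, 124.6])]
```

View pics/crop7.png

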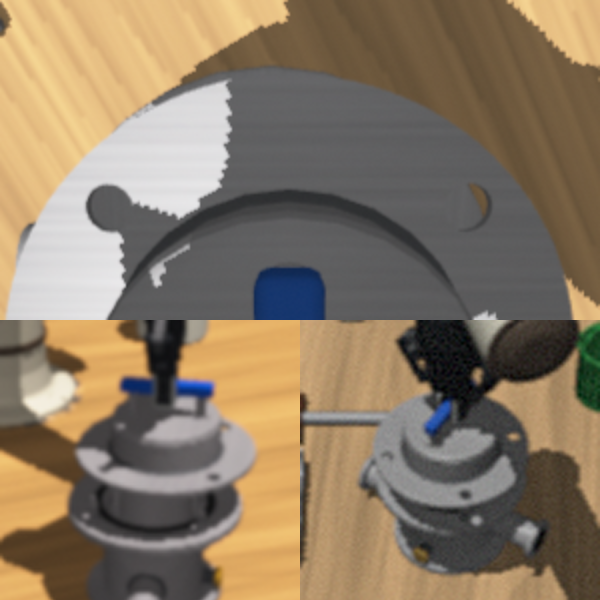

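Call:
{"api": "servo_tool", "payload": {
  "targets": [
    [[0.5,-0.3,0],[0,0,0],1],
    [[1.0,-0.6,0],[0,0,0],1],
    [[1.0,-0.6,0.8],[0,0,0],1],
    [[1.0,-0.6,1.4],[0,0,0],1],
    [[1.0,-0.6,1.4],[0,0,0],1]
  ]
}}

```text
time_s: 15.17
tcp_pos: [0.5161, 0.0331, 0.3756]
orientation: [1.603, -2.697, -0.003]
force: [-0.4, -0.5, -7.1]
width: 0.0126
```

Call:
{"api": "servo_tool", "payload": {
  "targets": [
    [[0,0,0],[0,0,0],1],
    [[0,0,0],[0,0,0],1],
    [[0,0,0],[0,0,0],1]
  ]
}}

```text
time_s: 15.42
tcp_pos: [0.5169, 0.0336, 0.3779]
orientation: [-1.606, 2.699, -0.0]
force: [0.3, -0.4, -7.9]
width: 0.0127
```

```bash
python3 - <<'E'
from lid import *
q,M,p=holes("w_l5")
print(np.degrees(np.arctan2(-M[1,0],-M[0,0])), "to pot",(M.T@(np.array([.5167,.0332,0])-p)*100))
print("studs",[proj([.5167+.075*np.cos(a),.0332+.075*np.sin(a),.138],*q[1:]).round(1) for a in np.radians(16.42+90*np.arange(2,4))])
t=[cv2.resize(q[0][y-20:y+20,x-20:x+20,::-1],(300,300),interpolation=cv2.INTER_NEAREST) for x,y in((195,143),(373,143))]
t=[np.clip(x.astype(float)*1.6,0,255).astype(np.uint8) for x in t]
cv2.imwrite("pics/crop8.png",np.hstack(t))
E
```

```text
[0.51689341 0.03356986 0.37799085] [ 1.11832152 -0.04298948 -7.45885518]
pred [array([372.9, 143.9]), array([194.1, 143.7])]
rim pred [141.30275695  77.08025294] [425.6006194  347.51810477]
61.515450733452006 to pot [5.65987258e-02 1.91925584e-02 3.77990609e+01]
studs [array([366., 141.]), array([201.7, 140.6])]
```

View pics/crop8.png

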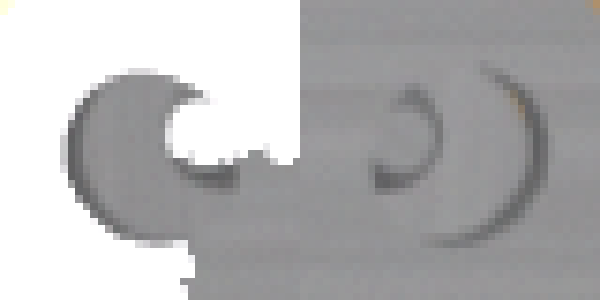

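The tapered stud tips show inside both visible holes. Measured against the hole centres they are at (+53,−25) and (−57,−22) crop px, and the prediction is (±55,−23), so alignment is within about 0.5 mm. Lowering slowly.

Call:
{"api": "servo_tool", "payload": {
  "targets": [
    [[0.05,0,0.4],[0,0,0],1],
    [[0.05,0,0.8],[0,0,0],1],
    [[0.05,0,1.2],[0,0,0],1],
    [[0.05,0,1.6],[0,0,0],1],
    [[0.05,0,2],[0,0,0],1]
  ]
}}

```text
time_s: 15.88
tcp_pos: [0.5164, 0.033, 0.3571]
orientation: [1.606, -2.699, -0.0]
force: [0.5, -0.3, -7.3]
width: 0.0124
```

Call:
{"api": "servo_tool", "payload": {
  "targets": [
    [[0,0,0.4],[0,0,0],1],
    [[0,0,0.8],[0,0,0],1],
    [[0,0,1.2],[0,0,0],1],
    [[0,0,1.5],[0,0,0],1],
    [[0,0,1.5],[0,0,0],1]
  ]
}}

```text
time_s: 16.3
tcp_pos: [0.5163, 0.0329, 0.3418]
orientation: [1.605, -2.699, -0.001]
force: [-0.4, -0.4, -6.2]
width: 0.0125
```

Call:
{"api": "servo_tool", "payload": {
  "targets": [
    [[0,0,0.1],[0,0,0],1],
    [[0,0,0.2],[0,0,0],1],
    [[0,0,0.3],[0,0,0],1],
    [[0,0,0.3],[0,0,0],1],
    [[0,0,0.3],[0,0,0],1]
  ]
}}

```text
time_s: 16.72
tcp_pos: [0.5165, 0.033, 0.3398]
orientation: [-1.606, 2.7, -0.0]
force: [0.0, 0.2, -7.5]
width: 0.0124
```

Call:
{"api": "servo_tool", "payload": {
  "targets": [
    [[0,0,0.1],[0,0,0],1],
    [[0,0,0.15],[0,0,0],1],
    [[0,0,0.15],[0,0,0],1],
    [[0,0,0.15],[0,0,0],1]
  ]
}}

```text
time_s: 17.05
tcp_pos: [0.5165, 0.033, 0.3382]
orientation: [1.606, -2.7, -0.0]
force: [0.2, -0.6, -6.7]
width: 0.0123
```

Call:
{"api": "servo_tool", "payload": {
  "targets": [
    [[0,0,0.05],[0,0,0],1],
    [[0,0,0.1],[0,0,0],1],
    [[0,0,0.1],[0,0,0],1],
    [[0,0,0.1],[0,0,0],1]
  ]
}}

```text
time_s: 17.38
tcp_pos: [0.5166, 0.033, 0.3376]
orientation: [-1.606, 2.699, -0.0]
force: [-0.5, -0.8, -4.5]
width: 0.0122
```

Contact is starting at z = 0.3376, against 0.3375 expected for flush. One more millimetre to take the weight off, then release.

Call:
{"api": "servo_tool", "payload": {
  "targets": [
    [[0,0,0.05],[0,0,0],1],
    [[0,0,0.1],[0,0,0],1],
    [[0,0,0.1],[0,0,0],1],
    [[0,0,0.1],[0,0,0],1]
  ]
}}

```text
time_s: 17.72
tcp_pos: [0.5165, 0.033, 0.3375]
orientation: [-1.607, 2.699, -0.001]
force: [-4.3, 0.1, 5.6]
width: 0.0125
```

Call:
{"api": "servo_tool", "payload": {
  "targets": [
    [[0,0,0],[0,0,0],0.7],
    [[0,0,0],[0,0,0],0.3],
    [[0,0,0],[0,0,0],-0.3],
    [[0,0,0],[0,0,0],-1],
    [[0,0,0],[0,0,0],-1]
  ]
}}

```text
time_s: 18.13
tcp_pos: [0.5169, 0.0331, 0.3363]
orientation: [-1.606, 2.699, -0.001]
force: [0.9, 0.4, -0.2]
width: 0.0603
```

Call:
{"api": "servo_tool", "payload": {
  "targets": [
    [[0,0,0],[0,0,0],-1],
    [[0,0,0],[0,0,0],-1],
    [[0,0,-1.5],[0,0,0],-1],
    [[0,0,-4.5],[0,0,0],-1],
    [[0,0,-8],[0,0,0],-1]
  ]
}}

```text
time_s: 18.55
tcp_pos: [0.5162, 0.0329, 0.4152]
orientation: [1.603, -2.696, -0.002]
force: [1.0, 0.4, -0.2]
width: 0.0855
```

Call:
{"api": "servo_tool", "payload": {
  "targets": [
    [[-2,0,-2],[0,0,0],-1],
    [[-4,0,-3.5],[0,0,0],-1],
    [[-4,0,-3.5],[0,0,0],-1],
    [[-4,0,-3.5],[0,0,0],-1],
    [[-4,0,-3.5],[0,0,0],-1]
  ]
}}

```text
time_s: 18.97
tcp_pos: [0.5352, 0.068, 0.4501]
orientation: [1.605, -2.698, -0.001]
force: [-0.5, 0.5, -0.3]
width: 0.0853
```

```bash
python3 - <<'E'
from h import *
q=grab("wrist","w_f");a=grab("scene","s_f");b=grab("side","d_f"); s=telemetry.get_state();print(s["tcp_pos"],s["force"],s["time_s"])
h=cv2.cvtColor(np.ascontiguousarray(q[0]),cv2.COLOR_RGB2HSV)
m=cv2.inRange(h,(105,120,40),(128,255,255)); n,l,st,c=cv2.connectedComponentsWithStats(m); i=1+np.argmax(st[1:,4]); print(st[i])
P=np.array([cast(x,.188,*q[1:])[:2] for x in np.argwhere(l==i)[:,::-1]]); print(cv2.minAreaRect((P*1000).astype(np.float32)))
up=lambda I,x,y,w,hh,W,H: cv2.resize(I[0][y:y+hh,x:x+w,::-1],(W,H),interpolation=cv2.INTER_CUBIC)
cv2.imwrite("pics/crop9.png",np.vstack([np.hstack([up(q,100,0,360,270,400,300),up(a,240,150,113,85,400,300)]),np.hstack([up(b,230,170,113,85,400,300),up(a,0,0,560,420,400,300)])]))
E
```

```text
[0.53522859 0.06762778 0.45011459] [-0.11194692  0.59767708 -0.04049911] 19.1167
[ 274   92   19  126 2296]
((515.9973754882812, 32.62763977050781), (90.0311508178711, 13.072071075439453), 61.92281723022461)
```

The viewer limit is reached, so the final check is by numbers only: bar height from the fixed cameras.

```bash
python3 - <<'E'
from h import *
V=[]
for f,x0,y0,x1,y1 in(("w_f",200,60,360,260),("s_f",250,120,350,230),("d_f",230,150,340,260)):
    q=load(f);h=cv2.cvtColor(np.ascontiguousarray(q[0]),cv2.COLOR_RGB2HSV); m=np.zeros(h.shape[:2],np.uint8)
    m[y0:y1,x0:x1]=cv2.inRange(h,(105,110,40),(128,255,255))[y0:y1,x0:x1]
    n,l,st,c=cv2.connectedComponentsWithStats(m); i=1+np.argmax(st[1:,4]); P=np.argwhere(l==i)[:,::-1].astype(np.float32)
    d=cv2.fitLine(P,2,0,.01,.01).ravel()[:2]; t=(P-c[i])@d; V.append((c[i],P[t>np.percentile(t,94)].mean(0),P[t<np.percentile(t,6)].mean(0),q[1:])); print(f,st[i],c[i],"pred mid",proj([.5167,.0332,.184],*q[1:]),[proj(np.array([.5167,.0332,.184])+k*.045*np.array([np.cos(np.radians(61.4)),np.sin(np.radians(61.4)),0]),*q[1:]).round(1) for k in(1,-1)],V[-1][1:3])
w,s,d=V
print(tri(s[0],s[3],d[0],d[3]),tri(w[0],w[3],d[0],d[3]))
E
```

```text
w_f [ 273   92   20  126 2305] [283.14403471 153.37136659] pred mid [282.51563467 158.20973369] [array([282.4, 216.5]), array([282.6,  93.7])] (array([283.3597 , 213.17986], dtype=float32), array([282.71222,  95.66907], dtype=float32))
s_f [281 171  32   6 150] [296.82       173.34666667] pred mid [296.30219028 172.12014917] [array([312.8, 173.3]), array([279.9, 170.9])] (array([311.44446, 173.77777], dtype=float32), array([282., 172.], dtype=float32))
d_f [277 191  16  20  97] [284.12371134 201.34020619] pred mid [284.74009933 199.52534434] [array([276.8, 208.5]), array([292.4, 190.8])] (array([291.5, 192.5], dtype=float32), array([278.     , 209.16667], dtype=float32))
(array([0.51773085, 0.03541448, 0.17946235]), [np.float64(0.0012748572531871777), np.float64(0.0012748572531870008)]) (array([0.51698519, 0.03135534, 0.17344429]), [np.float64(0.0018281421895087661), np.float64(0.001828142189508657)])
```

```bash
python3 -c "
from plant import ctrl
print(ctrl.close_job())"
```

```text
the job is handed in; nothing more can be done
None
```

The grey slotted basket is standing on the pot's floor, and the lid is on over the four studs. I lowered both slowly and let go, then moved the gripper clear. The job was handed in at about 19 s.

- **Basket:** the load came off the gripper at TCP z = 0.290, exactly the height for the basket standing on the pot's floor.
- **Lid seating:** before lowering, the two holes the camera could see lined up with their studs to about 0.5 mm. Contact came at TCP z = 0.3376, against 0.3375 for flush. The push at contact was about 6 N.
- **Lid after release:** the wrist camera puts the bar centre within 1 mm of the pot's axis and its yaw at 61.9°, against 61.4° wanted. The two fixed cameras put the bar at about 0.179 m, against 0.181 m expected.
- **Check that disagreed:** combining the wrist and side cameras gave 0.173 m for the bar height. I put this down to calibration error and the bar being partly shaded.
- **Not checked by eye:** the final picture could not be viewed because the 12-picture limit was reached, so flushness all round rests on these numbers. I also did not check after release that the other things on the bench were undisturbed.

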